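# Contact-test a module, then hold it up for inspection

## Robot

A 6-joint arm with a two-finger parallel gripper is mounted at the origin on the work surface. World frame = base frame: x ahead of the robot, y to its left, z up, the work surface at z = 0. Lengths are in mm, angles in rad, forces in N, time in s.
With the tool pointing down it reaches from about 400 to 925 mm from the base axis. Payload 12.5 kg.
Tool frame: the origin (TCP) lies on the mounting face of the last link; the fingertips stand 190 mm ahead of it and the grasp point (between the pads) lies 171 mm ahead of it (env.grasp_offset is the distance from the TCP to the grasp point, in mm); z points along the fingers, y is the direction in which the jaws open and shut (so a half turn about z gives the same grasp; the last joint's range is limited). The gripper opens to 95 mm and grips with 3 to 60 N. Pads are 20 mm wide; open, the fingers measure 119 mm over their backs; the gripper's body (75 mm by 180 mm) begins 59 mm behind the grasp point.
Start: joints at [-1.214, 0.491, 1.559, -0, 1.092, -0.106], TCP at [279.053, -559.245, 404.761] pointing down, gripper open.
Joint ranges: [-3.1, 3.1], [-0.84, 2.19], [0.05, 2.79], [-1.13, 4.28], [0.06, 2.93], [-2.69, 2.69]. Speed limits (rad/s): [2.22, 2.22, 2.79, 3.14, 3.14, 3.14].

## Interface

Orientations are given as [roll, pitch, yaw] about the fixed x, y, z axes, in that order (R = Rz(yaw) Ry(pitch) Rx(roll)).
In Python, from cell import env, viewer gives the robot as it stands.
- The arm moves only by the tool play_rows, never from a script. Its argument "increments" is a list of rows, each an object of numbers: "dx", "dy", "dz": the shift along the tool's x, y, z in mm; "rx", "ry", "rz": the turn, a rotation vector about the tool's x, y, z in units of 6 degrees (1.0 is 6 degrees). A call has 1 to 8 rows; each row is the pose to reach, as a shift and turn from the pose measured when the call began, along the tool's axes at that moment; what a row does not reach only later rows make up. A row lasts 1/12 s, in which the tool goes at most 41.7 mm and 7.16 degrees, less where a joint would pass 70% of its speed; a pose out of reach is approached as far as the arm can. A call with a gripper value outside its range is refused whole. "fingers" is the opening, from 0 (shut) to 1 (fully open), set as the call begins (left out, the last holds). The fingers move at their own pace and stop on an object; the grip force is fixed at half the most. Time passes only in rows, so rows that repeat a pose let the fingers close. It gives the time, the measured TCP pose, the force and the opening at its end, in the units of the state.
- env.state(): the state, without advancing time (a new reading comes with each control period).
- viewer.read_camera(name): name is "scene" or "top" or "wrist"; returns a dict with "image" (420x560x3 uint8, red, green, blue), "fx", "fy", "cx", "cy" (pixels), "rvec" (rotation vector, rad) and "tvec" (3), from world to camera coordinates, as OpenCV has them. Camera axes: x right, y down, z forward; pixel columns grow to the right and rows downward; lengths in mm; the calibration is good to about 2 mm. A picture is of the moment at which its call begins. There is no depth.
- env.job_done(): hands the job in, once; it reports no verdict.
The state is a dict: "t": time; "joints": joint angles; "qvel": joint speeds; "tau": joint torques, N m; "eef_pos": TCP position; "tcp_rot": TCP orientation; "ft_force": force on the tool from outside, world axes, zero at the start; "moment": the same for the moment, N m; "opening": opening from 0.0 (shut) to 1.0 (fully open).
Only numpy, scipy, OpenCV 4.12 (cv2) and the standard library are available. Lean on these libraries where they do the work, as an engineer would, in place of code of your own. Each camera call takes 0.05 s, during which the arm holds its last target.

## Task

Run the contact test on the blue-banded module in the test jig: pull the jig's red sprung lever all the way towards the robot to its stop, then ease it back slowly, without letting it snap, until it is home. Then draw the module up out of the nest, raise its middle at least 20 cm above the bench and tilt it about 45 degrees so that its front face (black window and green lamps) looks up at a slant, and finish while still holding it there in the gripper, still. Leave everything else on the bench where it is.

Things in the scene. Friction and masses are not known exactly. Their poses are not given: they have to be found in the camera images.
- jig: Test jig fixed to the bench: grey base 150 (x) x 270 (y) x 20 mm, origin under its centre at z = 0, x away from the robot, yaw up to 0.35 rad. At y = -60 mm a black nest block 56 x 110 mm, top 45 mm up; at y -4 to 48 mm a probe carriage under 75 mm high, which the lever drives towards the module and back; at y 46 to 79 mm the lever's bracket, 70 mm high.
- nest (a point): Centre of the mouth of the nest's slot, 45 mm above the bench. The slot is 21 mm (jig x) x 73 mm (jig y) and 25 mm deep; its floor is 20 mm above the bench.
- lever (a joint): Lever angle, rad: 0 is home (leaning 0.45 from upright, away from the robot, jig +x), growing as the handle is pulled towards the robot (jig -x) to the stop at 0.85 (leaning 0.40 towards the robot). A spring returns it: about 1.2 N at the handle at home, 10 N at the stop; little damping, so it snaps back if let go.
- lever_grip (a point): Point on the axis of the lever's red round handle bar (16 mm thick, along jig y), moving on an arc of radius 120 mm about lever_pivot: 158 mm above the bench at home, 170 at mid stroke, 160 at the stop. Clear bar reaches 25 mm beyond it to the free end (+y) and 36 mm the other way to the 12 mm steel arm.
- lever_pivot (a point): Point on the lever's hinge axis (the axis lies along jig y), level with lever_grip in jig y, 50 mm above the bench; fixed to the jig.
- module: Blue-banded aluminium module, a box 18 (x) x 70 (y) x 100 (z) mm, 0.18 to 0.35 kg, origin under its centre, upright in the nest with 75 mm showing, top 120 mm above the bench. Its +x face is the front, with black window and four green lamps; it looks away from the robot (jig +x) at first. Two gold sockets stick out 8 mm from its -y edge. Both large faces are smooth, to be gripped.
- module_middle (a point): Middle of the module, 50 mm above its underside; axes as the module's.
- rack: Grey spare-module rack fixed to the bench, 120 x 100 x 38 mm, origin under its centre, on the -y side of the jig (about 250 mm from its origin).
- spare_a: Bystander: orange-banded spare module like the tested one, upright in the rack, top 108 mm above the bench; origin under its centre.
- spare_b: Bystander: grey-banded spare module like the tested one, upright in the rack, top 108 mm above the bench; origin under its centre.
- screwdriver: Bystander: screwdriver lying on the bench, low; origin near its middle.
- meter: Bystander: orange handheld meter lying flat, 150 x 75 x 38 mm; origin under its centre.
- cup: Bystander: white cup, 70 mm across, 90 mm high; origin under its centre.
- jar: Bystander: amber jar, 54 mm across, 60 mm high; origin under its centre.
- brush: Bystander: brush lying on the bench, low; origin near its middle.
There are look-alikes about, which are no part of the job. Leave any purple look-alike of the module alone.

How it is judged:
By the outcome, as a careful person would: the job done as asked, in the order asked, and still so for the second after the job is handed in, while the arm keeps its last pose, push and grip.
It also fails if it takes over 70 s, if anything falls off the work surface, if the arm or the gripper's body presses on something with over 40 N, if the wrist force passes 120 N, or if a joint passes its speed limit or range.

## Working session

There is one attempt and no reset: what is moved stays moved. The work goes in short steps, Python scripts to look and compute and a tool call to move; the robot and the scene stay as the last step left them, time stands still between calls to the robot, and variables do not carry over. Pictures are saved under pics/ and viewed, and the job is handed in when it is done.

Besides the shell and the picture viewer there is one more tool, called by a JSON object that holds its "name" and its "arguments". play_rows: Moves the arm, as the interface text tells. Its arguments: {"type":"object","properties":{"increments":{"type":"array","items":{"type":"object","properties":{"dx":{"type":"number"},"dy":{"type":"number"},"dz":{"type":"number"},"rx":{"type":"number"},"ry":{"type":"number"},"rz":{"type":"number"}}}},"fingers":{"type":"number"}},"required":["increments"]}

```bash
mkdir -p pics; ls; cat > h.py <<'E'
import numpy as np, cv2
from cell import env, viewer
from scipy.spatial.transform import Rotation as R
def shot(n,tag):
    d=viewer.read_camera(n); cv2.imwrite(f'pics/{tag}.png',d['image'][:,:,::-1]); 
    np.savez(f'pics/{tag}.npz',**d); return d
def load(tag): return dict(np.load(f'pics/{tag}.npz'))
def ray(d,u,v):
    Rm=cv2.Rodrigues(np.array(d['rvec'],float))[0]; t=np.array(d['tvec'],float).ravel()
    c=-Rm.T@t; r=Rm.T@np.array([(u-d['cx'])/d['fx'],(v-d['cy'])/d['fy'],1.0]); return c,r/np.linalg.norm(r)
def onz(d,u,v,z):
    c,r=ray(d,u,v); return c+r*(z-c[2])/r[2]
def tri(*l):
    A=np.zeros((3,3));b=np.zeros(3)
    for d,u,v in l:
        c,r=ray(d,u,v);P=np.eye(3)-np.outer(r,r);A+=P;b+=P@c
    return np.linalg.solve(A,b)
def proj(d,p):
    return cv2.projectPoints(np.array(p,float).reshape(-1,3),np.array(d['rvec'],float),np.array(d['tvec'],float),np.array([[d['fx'],0,d['cx']],[0,d['fy'],d['cy']],[0,0,1.0]]),None)[0].reshape(-1,2)
E
python3 - <<'E'
from h import *
for n in ['scene','top','wrist']:
    d=shot(n,n+'0'); print(n,ray(d,d['cx'],d['cy']))
print(env.state())
E
```

```text
pics
scene (array([1263.09615845,  664.85639929,  986.93068372]), array([-0.56366726, -0.49483819, -0.6613731 ]))
top (array([ 400.41704652,  -11.98668425, 1609.70492227]), array([ 0.0963363 ,  0.01332103, -0.9952597 ]))
wrist (array([ 338.71727573, -529.19810693,  383.95649651]), array([-0.21592681, -0.10663939, -0.97056873]))
{'t': 0.15, 'joints': array([-1.21358356e+00,  4.91434015e-01,  1.55931803e+00, -1.05503429e-06,
        1.09170432e+00, -1.05577636e-01]), 'qvel': array([ 0.00041477, -0.00236402, -0.00191723,  0.00063415,  0.00021413,
       -0.00204291]), 'tau': array([ 8.97831105e-04, -6.12893128e+01, -2.58279580e+01,  6.92675100e-02,
        4.73007595e-02, -5.37390531e-05]), 'eef_pos': array([ 279.05536845, -559.22233525,  404.28493845]), 'tcp_rot': array([-3.14073366e+00, -9.00881083e-05,  4.62790854e-01]), 'ft_force': array([0.1889578 , 0.67940016, 0.97364889]), 'moment': array([ 0.03819575,  0.07811159, -0.03357644]), 'opening': 0.9997496584112888}
```

View pics/scene0.png

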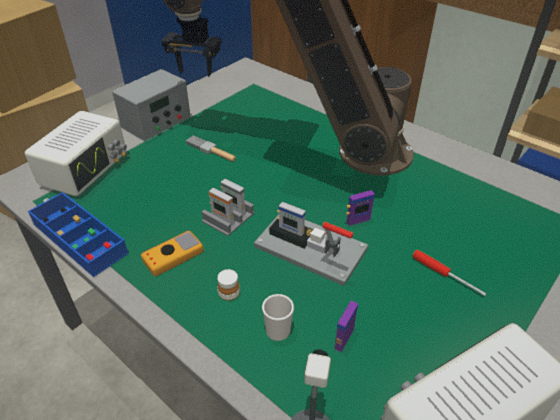

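View pics/top0.png

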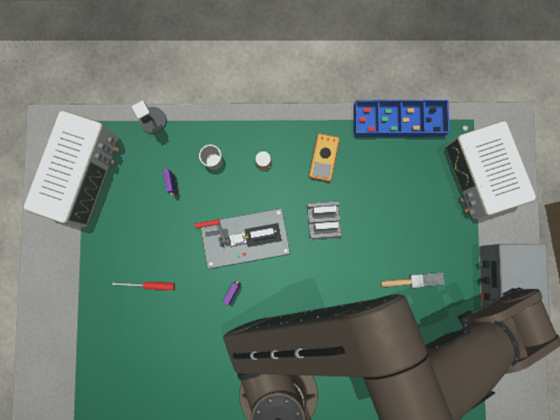

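View pics/wrist0.png

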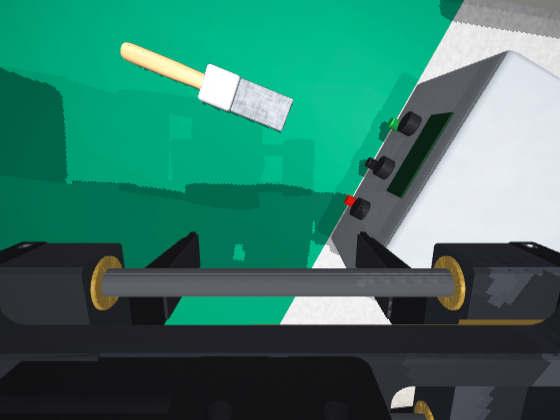

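The scene view shows the jig near (312,245), the lever handle near (338,230) and the module near (291,220). In the top view the jig is near (245,238), the lever near (207,224) and the module near (262,234). The wrist camera does not see the jig yet.

```bash
python3 - <<'E'
from h import *
a=cv2.imread('pics/top0.png')[195:280,185:350]; b=cv2.imread('pics/scene0.png')[170:290,240:390]
cv2.imwrite('pics/c1.png',cv2.resize(a,None,fx=4.8,fy=4.8,interpolation=cv2.INTER_CUBIC))
cv2.imwrite('pics/c2.png',cv2.resize(b,None,fx=5,fy=5,interpolation=cv2.INTER_CUBIC))
d=load('top0')
img=d['image']
# jig base: hand corners at z=20
C=[onz(d,u,v,20) for u,v in [(202,222),(280,210),(289,255),(208,268)]]
for c in C: print(c.round(1))
print([np.linalg.norm(C[i]-C[(i+1)%4]).round() for i in range(4)], np.mean(C,0))
hsv=cv2.cvtColor(img,cv2.COLOR_RGB2HSV)
m=((hsv[...,0]<6)|(hsv[...,0]>174))&(hsv[...,1]>150)&(hsv[...,2]>80)
n,l,s,ce=cv2.connectedComponentsWithStats(m.astype(np.uint8))
for i in range(1,n):
    if s[i,4]>15: print('top red',s[i],ce[i])
d2=load('scene0');hsv=cv2.cvtColor(d2['image'],cv2.COLOR_RGB2HSV)
m=((hsv[...,0]<6)|(hsv[...,0]>174))&(hsv[...,1]>150)&(hsv[...,2]>80)
n,l,s,ce=cv2.connectedComponentsWithStats(m.astype(np.uint8))
for i in range(1,n):
    if s[i,4]>15: print('scene red',s[i],ce[i])
E
```

```text
[545.2 245.5  20. ]
[584.1  -7.7  20. ]
[438.3 -36.5  20. ]
[396.7 224.1  20. ]
[np.float64(256.0), np.float64(149.0), np.float64(264.0), np.float64(150.0)] [491.07808042 106.36566738  20.        ]
top red [364 109   6   3  18] [366.5 110. ]
top red [360 118   5   4  20] [362.  119.5]
top red [369 127   5   4  19] [371.10526316 128.57894737]
top red [195 220  25   8  98] [206.78571429 223.31632653]
top red [143 282  31   8 219] [158.12785388 285.52054795]
scene red [323 222  30  16 172] [337.33139535 229.66860465]
scene red [104 242   6   6  27] [106.44444444 244.55555556]
scene red [413 250  37  26 344] [430.89825581 262.55523256]
scene red [ 86 254   7   6  25] [ 88.88 256.44]
```

View pics/c1.png

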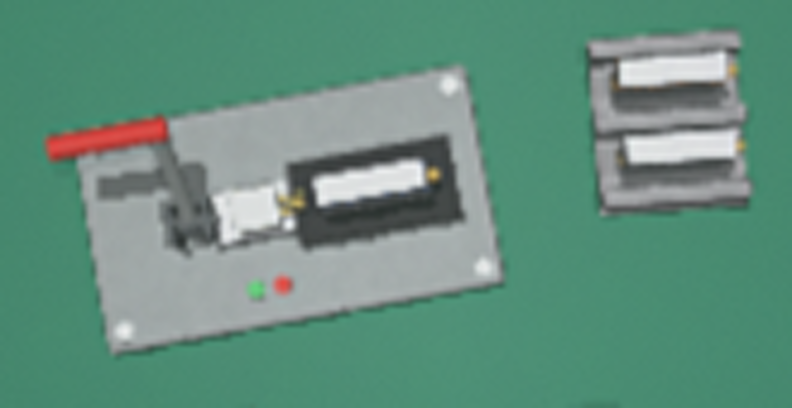

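View pics/c2.png

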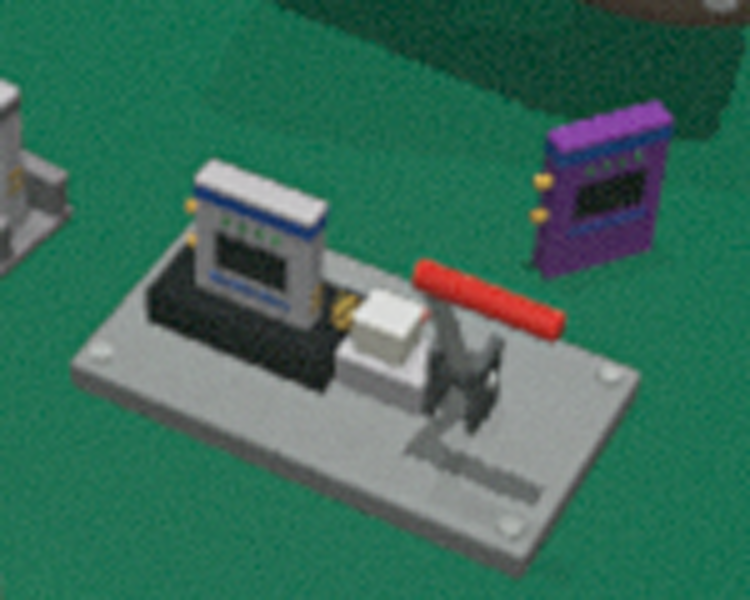

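Candidates for the module are the aluminium one with blue bands in the jig (scene (291,220)), the orange and grey spares in the rack ((221,205), (233,195)), and the purple look-alikes ((361,207), (346,326)). By the description I choose the aluminium one in the jig. For the lever, the candidates are the red bar at scene (337,230) and the red screwdriver handle at (431,262); I choose the bar. The crops confirm both choices.

```bash
python3 - <<'E'
from h import *
d=load('top0');s=load('scene0')
T=lambda x,y:(d,185+(x+.5)/4.8-.5,195+(y+.5)/4.8-.5)
S=lambda x,y:(s,240+(x+.5)/5-.5,170+(y+.5)/5-.5)
C=np.array([onz(*T(463,68),20),onz(*T(502,283),20),onz(*T(113,353),20)])
ctr=(C[0]+C[2])/2; print('base',C.round(1),ctr.round(1))
print(np.linalg.norm(C[0]-C[1]),np.linalg.norm(C[1]-C[2]))
v=C[2]-C[1]; print('yaw from y edge',np.arctan2(-v[0],v[1])); v=C[0]-C[1]; print('yaw x edge',np.arctan2(v[1],v[0]))
a=tri(T(48,148),S(562,325)); b=tri(T(167,127),S(417,270)); print('handle',a.round(1),b.round(1),np.linalg.norm(a-b))
v=a-b; print(np.arctan2(-v[0],v[1]))
# scene base corners
for p in [(75,362),(520,565),(638,375)]: print('sc',onz(*S(*p),20).round(1))
# module top corners, top view z=120
for p in [(312,180),(420,160),(424,185),(317,207)]: print('mod',onz(*T(*p),120).round(1))
for p in [(213,162),(327,205),(315,222),(195,180)]: print('mods',onz(*S(*p),120).round(1))
E
```

```text
base [[588.1 -11.1  20. ]
 [442.9 -37.1  20. ]
 [396.2 223.6  20. ]] [492.1 106.2  20. ]
147.46675143415288 264.8504313866561
yaw from y edge 0.17747168520922732
yaw x edge 0.17718994305879204
handle [521.4 245.8 160.5] [534.8 171.9 159.9] 75.0323911374806
0.17886639559157275
sc [589.3  -7.   20. ]
sc [548.1 256.8  20. ]
sc [399.2 228.4  20. ]
mod [505.2  84.3 120. ]
mod [517.8  16.1 120. ]
mod [502.   13.5 120. ]
mod [488.1  81.  120. ]
mods [503.2  17.1 120. ]
mods [490.5  83.9 120. ]
mods [504.8  87.4 120. ]
mods [520.3  19.3 120. ]
```

```bash
cat >> h.py <<'E'
YAW=0.177; JC=np.array([493,108,0.])
def J(p,yaw=None,jc=None):  # jig->world
    return (JC if jc is None else jc)+R.from_euler('z',YAW if yaw is None else yaw).apply(p)
def go(grasp,tilt=0.):
    """increments to bring grasp point to world xyz, tool down, jaws along jig x, tilted by -tilt about jig y"""
    s=env.state(); R0=R.from_euler('xyz',s['tcp_rot']); 
    Rt=R.from_euler('z',YAW)*R.from_euler('y',-tilt)*R.from_euler('z',np.pi/2)*R.from_euler('x',np.pi)
    tcp=np.array(grasp)-Rt.apply([0,0,171])
    dp=R0.inv().apply(tcp-s['eef_pos']); dr=(R0.inv()*Rt).as_rotvec()/np.radians(6)
    print('t',s['t'],'tcp',s['eef_pos'].round(1),'grasp now',(s['eef_pos']+R0.apply([0,0,171])).round(1),'F',s['ft_force'].round(1),'op',round(s['opening'],3))
    print('d',dp.round(1),'r',dr.round(2)); return dp,dr
E
python3 - <<'E'
from h import *
go([520,190,255])
E
```

```text
t 0.15 tcp [ 279.1 -559.2  404.3] grasp now [ 279.  -559.1  233.3] F [0.2 0.7 1. ] op 1.0
d [ 550.1 -562.9  -21.2] r [-1.000e-02 -1.000e-02 -1.227e+01]
```

{"name": "play_rows", "arguments": {"increments": [{"dx": 29, "dy": -29, "dz": -10, "rz": -0.7}, {"dx": 57, "dy": -57, "dz": -21, "rz": -1.4}, {"dx": 86, "dy": -86, "dz": -21, "rz": -2.1}, {"dx": 115, "dy": -115, "dz": -21, "rz": -2.8}, {"dx": 143, "dy": -143, "dz": -21, "rz": -3.5}, {"dx": 172, "dy": -172, "dz": -21, "rz": -4.2}, {"dx": 200, "dy": -200, "dz": -21, "rz": -4.9}, {"dx": 228, "dy": -228, "dz": -21, "rz": -5.6}]}}

```text
invalid input
```

```bash
python3 - <<'E'
from h import *
go([520,190,255])
E
```

```text
t 0.15 tcp [ 279.1 -559.2  404.3] grasp now [ 279.  -559.1  233.3] F [0.2 0.7 1. ] op 1.0
d [ 550.1 -562.9  -21.2] r [-1.000e-02 -1.000e-02 -1.227e+01]
```

{"name": "play_rows", "arguments": {"increments": [{"dx": 29, "dy": -29, "dz": -10, "rx": 0, "ry": 0, "rz": -0.7}, {"dx": 57, "dy": -57, "dz": -21, "rx": 0, "ry": 0, "rz": -1.4}, {"dx": 86, "dy": -86, "dz": -21, "rx": 0, "ry": 0, "rz": -2.1}, {"dx": 115, "dy": -115, "dz": -21, "rx": 0, "ry": 0, "rz": -2.8}, {"dx": 143, "dy": -143, "dz": -21, "rx": 0, "ry": 0, "rz": -3.5}, {"dx": 172, "dy": -172, "dz": -21, "rx": 0, "ry": 0, "rz": -4.2}, {"dx": 200, "dy": -200, "dz": -21, "rx": 0, "ry": 0, "rz": -4.9}, {"dx": 228, "dy": -228, "dz": -21, "rx": 0, "ry": 0, "rz": -5.6}], "fingers": 1}}

```text
t: 0.82
eef_pos: [381.3, -251.5, 425.5]
tcp_rot: [-3.141, -0.001, 1.053]
ft_force: [0.7, -0.5, 0.5]
opening: 0.998
```

```bash
python3 - <<'E'
from h import *
go([520,190,255])
E
```

```text
t 0.8167 tcp [ 381.3 -251.5  425.5] grasp now [ 381.3 -251.4  254.5] F [ 0.7 -0.5  0.5] op 0.998
d [ 4.522e+02 -9.830e+01 -1.000e-01] r [-0.   -0.01 -6.64]
```

{"name": "play_rows", "arguments": {"increments": [{"dx": 38, "dy": -8, "dz": 0, "rx": 0, "ry": 0, "rz": -0.6}, {"dx": 76, "dy": -16, "dz": 0, "rx": 0, "ry": 0, "rz": -1.2}, {"dx": 114, "dy": -24, "dz": 0, "rx": 0, "ry": 0, "rz": -1.8}, {"dx": 152, "dy": -32, "dz": 0, "rx": 0, "ry": 0, "rz": -2.4}, {"dx": 190, "dy": -40, "dz": 0, "rx": 0, "ry": 0, "rz": -3.0}, {"dx": 228, "dy": -48, "dz": 0, "rx": 0, "ry": 0, "rz": -3.6}, {"dx": 266, "dy": -57, "dz": 0, "rx": 0, "ry": 0, "rz": -4.2}, {"dx": 304, "dy": -65, "dz": 0, "rx": 0, "ry": 0, "rz": -4.8}], "fingers": 1}}

```text
t: 1.48
eef_pos: [475.5, 46.8, 425.8]
tcp_rot: [-3.141, -0.001, 1.558]
ft_force: [1.2, 0.1, -0.5]
opening: 1.0
```

```bash
python3 - <<'E'
from h import *
go([520,190,255])
E
```

```text
t 1.4833 tcp [475.5  46.8 425.8] grasp now [475.4  47.  254.8] F [ 1.2  0.1 -0.5] op 1.0
d [ 1.437e+02  4.280e+01 -1.000e-01] r [-0.   -0.01 -1.81]
```

{"name": "play_rows", "arguments": {"increments": [{"dx": 36, "dy": 11, "dz": 0, "rx": 0, "ry": 0, "rz": -0.5}, {"dx": 72, "dy": 22, "dz": 0, "rx": 0, "ry": 0, "rz": -1.0}, {"dx": 108, "dy": 32, "dz": 0, "rx": 0, "ry": 0, "rz": -1.4}, {"dx": 144, "dy": 43, "dz": 0, "rx": 0, "ry": 0, "rz": -1.81}, {"dx": 144, "dy": 43, "dz": 0, "rx": 0, "ry": 0, "rz": -1.81}], "fingers": 1}}

```text
t: 1.9
eef_pos: [521.2, 195.0, 425.4]
tcp_rot: [3.141, -0.002, 1.754]
ft_force: [0.4, -0.6, -0.6]
opening: 1.001
```

```bash
python3 - <<'E'
from h import *
go([520,190,255]); d=shot('wrist','w1')
s=shot('scene','s1')
E
```

```text
t 1.9 tcp [521.2 195.  425.4] grasp now [521.2 195.3 254.4] F [ 0.4 -0.6 -0.6] op 1.001
d [-4.7 -2.1 -0.6] r [ 0.01 -0.02  0.06]
```

View pics/w1.png

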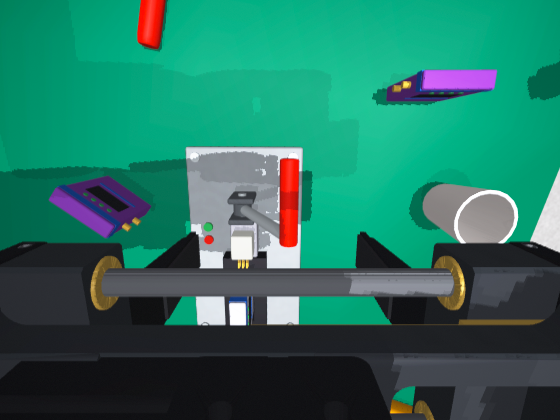

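The wrist view shows the red bar running from (289,159) to (288,245) and the near base edge corners at (187,149) and (302,148). The probe and module lie below it, partly hidden by the gripper.

```bash
python3 - <<'E'
from h import *
d=load('w1'); img=d['image']; hsv=cv2.cvtColor(img,cv2.COLOR_RGB2HSV)
m=((hsv[...,0]<8)|(hsv[...,0]>172))&(hsv[...,1]>150)&(hsv[...,2]>70); m[:150]=0;m[250:]=0;m[:,:265]=0
cn=max(cv2.findContours(m.astype(np.uint8),0,2)[0],key=cv2.contourArea); r=cv2.minAreaRect(cn);print(r, cv2.boundingRect(cn))
p=cv2.boxPoints(r);p=p[np.argsort(p[:,1])]; f=p[:2].mean(0);b=p[2:].mean(0)
A=onz(d,*f,158);B=onz(d,*b,158);print('bar ends',A.round(1),B.round(1),np.linalg.norm(A-B));v=A-B;print('yaw',np.arctan2(-v[0],v[1]))
u=v/np.linalg.norm(v); print('grip',(A-25*u).round(1))
C1=onz(d,302,148,20);C2=onz(d,187,149,20);print(C1.round(1),C2.round(1));v=C1-C2;print(np.linalg.norm(v),np.arctan2(v[1],v[0]))
mid=(C1+C2)/2;print('jig c',(mid-135*np.array([-np.sin(.177),np.cos(.177),0])).round(1))
print('grip pred',J([52.2,105,158]))
E
```

```text
((288.9999694824219, 202.49996948242188), (17.999996185302734, 86.99998474121094), 0.0) (280, 159, 19, 88)
bar ends [521.2 244.9 158. ] [535.5 170.8 158. ] 75.49572428771947
yaw 0.19183004531279038
grip [525.9 220.4 158. ]
[541.6 252.4  20. ] [399.  224.8  20. ]
145.33116115789568 0.19116292854157346
jig c [494.1 105.7  20. ]
grip pred [525.89633533 220.5507491  158.        ]
```

```bash
sed -i 's/^YAW=.*/YAW=0.183; JC=np.array([493.5,107,0.])/' h.py; python3 - <<'E'
from h import *
print(J([52.2,105,158])); go([526,220.5,158])
E
```

```text
[525.72044275 219.74610002 158.        ]
t 2.0 tcp [520.2 191.4 425.2] grasp now [520.  191.5 254.2] F [-0.4 -0.6 -0.7] op 1.001
d [27.5 11.  96.2] r [-0.01 -0.01 -0.03]
```

{"name": "play_rows", "arguments": {"increments": [{"dx": 14, "dy": 5, "dz": 5, "rx": 0, "ry": 0, "rz": 0}, {"dx": 27, "dy": 11, "dz": 20, "rx": 0, "ry": 0, "rz": 0}, {"dx": 27.5, "dy": 11, "dz": 45, "rx": 0, "ry": 0, "rz": 0}, {"dx": 27.5, "dy": 11, "dz": 70, "rx": 0, "ry": 0, "rz": 0}, {"dx": 27.5, "dy": 11, "dz": 88, "rx": 0, "ry": 0, "rz": 0}, {"dx": 27.5, "dy": 11, "dz": 96, "rx": 0, "ry": 0, "rz": 0}, {"dx": 27.5, "dy": 11, "dz": 96, "rx": 0, "ry": 0, "rz": 0}], "fingers": 1}}

```text
t: 2.58
eef_pos: [525.9, 219.4, 327.9]
tcp_rot: [-3.137, -0.0, 1.749]
ft_force: [-0.9, 0.3, 1.1]
opening: 1.001
```

```bash
python3 - <<'E'
from h import *
go([526,220.5,158]); d=shot('wrist','w2')
s=shot('scene','s2'); cv2.imwrite('pics/s2c.png',cv2.resize(cv2.imread('pics/s2.png')[100:300,230:430],None,fx=3,fy=3))
E
```

```text
t 2.5833 tcp [525.9 219.4 327.9] grasp now [525.1 219.3 156.9] F [-0.9  0.3  1.1] op 1.001
d [ 1.1  0.3 -1.1] r [-0.04 -0.   -0.05]
```

View pics/w2.png

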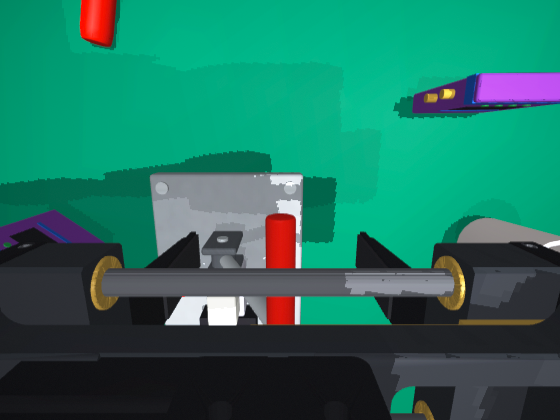

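View pics/s2c.png

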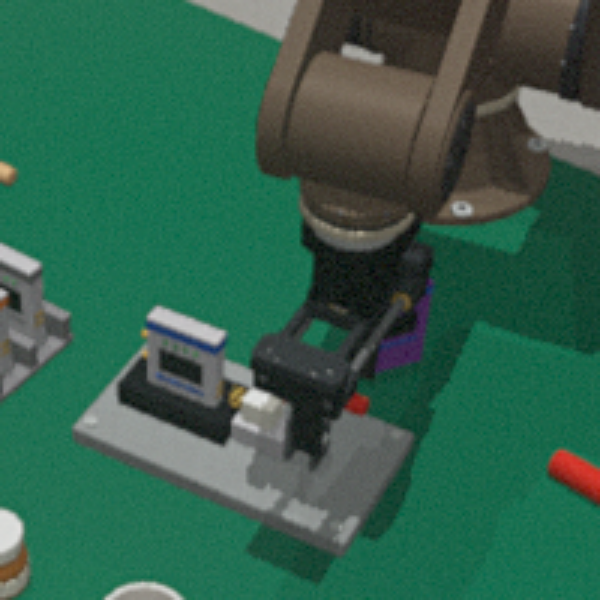

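The bar sits centred between the fingers (bar at column 280, fingers at 198 and 360). I'll close on it.

{"name": "play_rows", "arguments": {"increments": [{"dx": 1, "dy": 0, "dz": -1, "rx": 0, "ry": 0, "rz": 0}, {"dx": 1, "dy": 0, "dz": -1, "rx": 0, "ry": 0, "rz": 0}, {"dx": 1, "dy": 0, "dz": -1, "rx": 0, "ry": 0, "rz": 0}, {"dx": 1, "dy": 0, "dz": -1, "rx": 0, "ry": 0, "rz": 0}, {"dx": 1, "dy": 0, "dz": -1, "rx": 0, "ry": 0, "rz": 0}, {"dx": 1, "dy": 0, "dz": -1, "rx": 0, "ry": 0, "rz": 0}, {"dx": 1, "dy": 0, "dz": -1, "rx": 0, "ry": 0, "rz": 0}, {"dx": 1, "dy": 0, "dz": -1, "rx": 0, "ry": 0, "rz": 0}], "fingers": 0}}

```text
t: 3.35
eef_pos: [526.1, 220.9, 331.0]
tcp_rot: [-3.141, -0.001, 1.749]
ft_force: [-0.6, 0.3, -0.9]
opening: 0.498
```

```bash
python3 - <<'E'
from h import *
go(J([52.2,105,158]))
for th in np.arange(0,.87,.1):
    a=.45-th; print(th.round(2), 'dy',round(120*(np.sin(a)-np.sin(.45)),1),'dz',round(-120*(np.cos(a)-np.cos(.45)),1))
E
```

```text
t 3.35 tcp [526.1 220.9 331. ] grasp now [525.9 221.  160. ] F [-0.6  0.3 -0.9] op 0.498
d [-1.1 -0.5  2. ] r [-0.01 -0.01 -0.04]
0.0 dy 0.0 dz -0.0
0.1 dy -11.0 dz -4.7
0.2 dy -22.5 dz -8.2
0.3 dy -34.3 dz -10.6
0.4 dy -46.2 dz -11.8
0.5 dy -58.2 dz -11.8
0.6 dy -70.1 dz -10.6
0.7 dy -81.9 dz -8.2
0.8 dy -93.3 dz -4.7
```

{"name": "play_rows", "arguments": {"increments": [{"dx": -1, "dy": 0, "dz": 2, "rx": 0, "ry": 0, "rz": 0}, {"dx": -1, "dy": 0, "dz": 2, "rx": 0, "ry": 0, "rz": 0}, {"dx": -1, "dy": 0, "dz": 2, "rx": 0, "ry": 0, "rz": 0}, {"dx": -1, "dy": 0, "dz": 2, "rx": 0, "ry": 0, "rz": 0}, {"dx": -1, "dy": 0, "dz": 2, "rx": 0, "ry": 0, "rz": 0}, {"dx": -1, "dy": 0, "dz": 2, "rx": 0, "ry": 0, "rz": 0}, {"dx": -1, "dy": 0, "dz": 2, "rx": 0, "ry": 0, "rz": 0}, {"dx": -1, "dy": 0, "dz": 2, "rx": 0, "ry": 0, "rz": 0}], "fingers": 0}}

```text
t: 4.02
eef_pos: [526.3, 219.9, 329.0]
tcp_rot: [-3.141, -0.001, 1.749]
ft_force: [1.0, 0.0, -0.8]
opening: 0.162
```

```bash
python3 - <<'E'
from h import *
go(J([52.2,105,158])); shot('wrist','w3')
E
```

```text
t 4.0167 tcp [526.3 219.9 329. ] grasp now [526.2 220.  158. ] F [ 1.   0.  -0.8] op 0.162
d [-0.  -0.6  0. ] r [-0.   -0.01 -0.04]
```

View pics/w3.png

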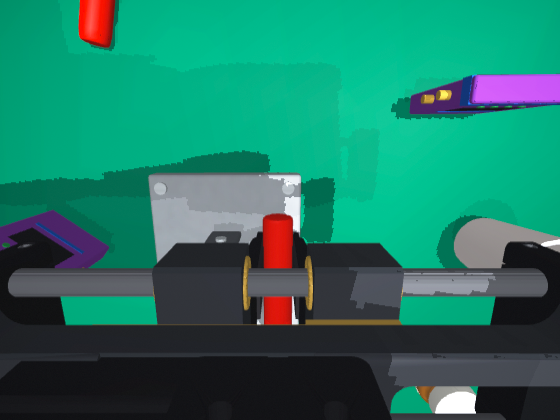

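The bar is gripped at opening 0.162, about 15.4 mm. I'll pull it along the arc.

{"name": "play_rows", "arguments": {"increments": [{"dx": 0, "dy": -5.5, "dz": -2.5, "rx": 0, "ry": 0, "rz": 0}, {"dx": 0, "dy": -11, "dz": -4.7, "rx": 0, "ry": 0, "rz": 0}, {"dx": 0, "dy": -16.7, "dz": -6.6, "rx": 0, "ry": 0, "rz": 0}, {"dx": 0, "dy": -22.5, "dz": -8.2, "rx": 0, "ry": 0, "rz": 0}, {"dx": 0, "dy": -28.4, "dz": -9.6, "rx": 0, "ry": 0, "rz": 0}, {"dx": 0, "dy": -34.3, "dz": -10.6, "rx": 0, "ry": 0, "rz": 0}, {"dx": 0, "dy": -40.2, "dz": -11.3, "rx": 0, "ry": 0, "rz": 0}, {"dx": 0, "dy": -46.2, "dz": -11.8, "rx": 0, "ry": 0, "rz": 0}], "fingers": 0}}

```text
t: 4.73
eef_pos: [481.2, 211.8, 342.7]
tcp_rot: [3.135, -0.001, 1.749]
ft_force: [8.4, 3.6, 8.0]
opening: 0.163
```

```bash
cat >> h.py <<'E'
def lev():
    s=env.state(); R0=R.from_euler('xyz',s['tcp_rot']); g=s['eef_pos']+R0.apply([0,0,171])
    q=R.from_euler('z',-YAW).apply(g-JC); print('jig grasp',q.round(1),'lever ang from x,z',0.45-np.arctan2(q[0],q[2]-50), 'rad',np.hypot(q[0],q[2]-50))
E
python3 - <<'E'
from h import *
for th in (.8,.85,.88): a=.45-th;go(J([120*np.sin(a),105,50+120*np.cos(a)]))
lev()
E
```

```text
t 4.7333 tcp [481.2 211.8 342.7] grasp now [482.2 212.3 171.7] F [8.4 3.6 8. ] op 0.163
d [ -0.6 -48.2   8.6] r [ 0.06 -0.01 -0.04]
t 4.7333 tcp [481.2 211.8 342.7] grasp now [482.2 212.3 171.7] F [8.4 3.6 8. ] op 0.163
d [ -0.6 -53.8  10.8] r [ 0.06 -0.01 -0.04]
t 4.7333 tcp [481.2 211.8 342.7] grasp now [482.2 212.3 171.7] F [8.4 3.6 8. ] op 0.163
d [ -0.6 -57.1  12.2] r [ 0.06 -0.01 -0.04]
jig grasp [  8.1 105.6 171.7] lever ang from x,z 0.38388033289751977 rad 121.94104462740017
```

{"name": "play_rows", "arguments": {"increments": [{"dx": 0, "dy": -8, "dz": 1.5, "rx": 0, "ry": 0, "rz": 0}, {"dx": 0, "dy": -15, "dz": 1.8, "rx": 0, "ry": 0, "rz": 0}, {"dx": 0, "dy": -22.3, "dz": 2.6, "rx": 0, "ry": 0, "rz": 0}, {"dx": 0, "dy": -29.3, "dz": 3.6, "rx": 0, "ry": 0, "rz": 0}, {"dx": 0, "dy": -36.3, "dz": 5.1, "rx": 0, "ry": 0, "rz": 0}, {"dx": 0, "dy": -43, "dz": 7, "rx": 0, "ry": 0, "rz": 0}, {"dx": 0, "dy": -50, "dz": 9.3, "rx": 0, "ry": 0, "rz": 0}, {"dx": 0, "dy": -55.5, "dz": 11.4, "rx": 0, "ry": 0, "rz": 0}], "fingers": 0}}

```text
t: 5.4
eef_pos: [427.1, 202.4, 332.6]
tcp_rot: [3.127, -0.003, 1.749]
ft_force: [10.3, 3.7, 2.6]
opening: 0.159
```

```bash
python3 - <<'E'
from h import *
for th in (.85,): a=.45-th;go(J([120*np.sin(a),105,50+120*np.cos(a)]))
lev(); shot('wrist','w4')
E
```

```text
t 5.4 tcp [427.1 202.4 332.6] grasp now [429.4 203.2 161.6] F [10.3  3.7  2.6] op 0.159
d [-0.8  1.2  1.1] r [ 0.14 -0.02 -0.04]
jig grasp [-45.5 106.3 161.6] lever ang from x,z 0.8371064034391653 rad 120.5568093130922
```

View pics/w4.png

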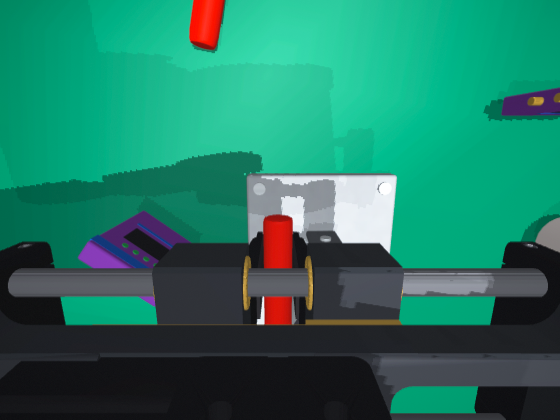

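{"name": "play_rows", "arguments": {"increments": [{"dx": 0, "dy": -3, "dz": 1.5, "rx": 0, "ry": 0, "rz": 0}, {"dx": 0, "dy": -5, "dz": 2.5, "rx": 0, "ry": 0, "rz": 0}, {"dx": 0, "dy": -6, "dz": 3, "rx": 0, "ry": 0, "rz": 0}, {"dx": 0, "dy": -6, "dz": 3, "rx": 0, "ry": 0, "rz": 0}, {"dx": 0, "dy": -6, "dz": 3, "rx": 0, "ry": 0, "rz": 0}], "fingers": 0}}

```text
t: 5.87
eef_pos: [423.0, 201.6, 331.8]
tcp_rot: [3.114, -0.004, 1.749]
ft_force: [20.0, 1.1, 8.8]
opening: 0.162
```

```bash
python3 - <<'E'
from h import *
lev();print(env.state()['ft_force'])
E
```

```text
jig grasp [-47.4 106.4 160.9] lever ang from x,z 0.8536704445910872 rad 120.55129283405022
[20.03824212  1.10688992  8.79653357]
```

{"name": "play_rows", "arguments": {"increments": [{"dx": 0, "dy": -4, "dz": 1, "rx": 0, "ry": 0, "rz": 0}, {"dx": 0, "dy": -6, "dz": 2, "rx": 0, "ry": 0, "rz": 0}, {"dx": 0, "dy": -6, "dz": 2, "rx": 0, "ry": 0, "rz": 0}, {"dx": 0, "dy": -6, "dz": 2, "rx": 0, "ry": 0, "rz": 0}], "fingers": 0}}

```text
t: 6.2
eef_pos: [420.2, 200.9, 331.7]
tcp_rot: [3.099, -0.005, 1.749]
ft_force: [27.2, 1.3, -3.6]
opening: 0.165
```

```bash
python3 - <<'E'
from h import *
lev();print(env.state()['ft_force'])
for th in (.8,.6,.4,.2,0): a=.45-th;go(J([120*np.sin(a),105.5,50+120*np.cos(a)]))
shot('wrist','w5'); shot('scene','s5');cv2.imwrite('pics/s5c.png',cv2.resize(cv2.imread('pics/s5.png')[100:300,230:430],None,fx=3,fy=3))
E
```

```text
jig grasp [-47.7 106.4 160.8] lever ang from x,z 0.8562350599213007 rad 120.6597160553925
[27.21975601  1.34637721 -3.62122267]
t 6.2 tcp [420.2 200.9 331.7] grasp now [427.3 203.  160.8] F [27.2  1.3 -3.6] op 0.165
d [-0.1 13.9 -1.5] r [ 0.41 -0.04 -0.04]
t 6.2 tcp [420.2 200.9 331.7] grasp now [427.3 203.  160.8] F [27.2  1.3 -3.6] op 0.165
d [ 0.  37.3 -6.4] r [ 0.41 -0.04 -0.04]
t 6.2 tcp [420.2 200.9 331.7] grasp now [427.3 203.  160.8] F [27.2  1.3 -3.6] op 0.165
d [ 0.1 61.3 -6.6] r [ 0.41 -0.04 -0.04]
t 6.2 tcp [420.2 200.9 331.7] grasp now [427.3 203.  160.8] F [27.2  1.3 -3.6] op 0.165
d [ 0.2 84.8 -2. ] r [ 0.41 -0.04 -0.04]
t 6.2 tcp [420.2 200.9 331.7] grasp now [427.3 203.  160.8] F [27.2  1.3 -3.6] op 0.165
d [  0.3 106.9   7.2] r [ 0.41 -0.04 -0.04]
```

View pics/s5c.png

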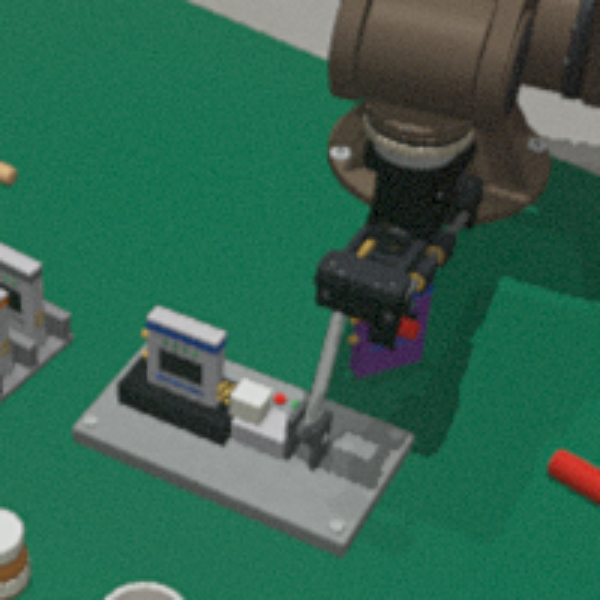

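The lever is at its stop: the force rose from 11 N to 27 N while the angle held at 0.855, and the picture shows the arm leaning towards the robot with the probe against the module. Now I'll ease it back slowly.

{"name": "play_rows", "arguments": {"increments": [{"dx": 0, "dy": 2, "dz": -0.2, "rx": 0.05, "ry": 0, "rz": 0}, {"dx": 0, "dy": 4, "dz": -0.4, "rx": 0.1, "ry": 0, "rz": 0}, {"dx": 0, "dy": 6, "dz": -0.6, "rx": 0.15, "ry": 0, "rz": 0}, {"dx": 0, "dy": 7.5, "dz": -0.8, "rx": 0.2, "ry": 0, "rz": 0}, {"dx": 0, "dy": 9, "dz": -1, "rx": 0.25, "ry": 0, "rz": 0}, {"dx": 0, "dy": 10.5, "dz": -1.1, "rx": 0.3, "ry": 0, "rz": 0}, {"dx": 0, "dy": 12, "dz": -1.3, "rx": 0.35, "ry": 0, "rz": 0}, {"dx": 0, "dy": 14, "dz": -1.5, "rx": 0.41, "ry": 0, "rz": 0}], "fingers": 0}}

```text
t: 6.97
eef_pos: [434.3, 203.3, 334.8]
tcp_rot: [3.138, -0.005, 1.749]
ft_force: [6.8, -0.1, 0.8]
opening: 0.16
```

```bash
cat > e.py <<'E'
from h import *
lev();print(env.state()['ft_force'])
for th in (.7,.6,.5,.4,.3,.2,.1,0): a=.45-th;print(th);go(J([120*np.sin(a),105.5,50+120*np.cos(a)]))
E
python3 e.py | grep -v ^t
```

```text
jig grasp [-40.1 106.3 163.8] lever ang from x,z 0.7884409928400926 rad 120.64727811403596
[ 6.77191909 -0.06519238  0.78454467]
0.7
d [ 0.1 11.  -2.4] r [ 0.03 -0.04 -0.04]
0.6
d [ 0.1 22.7 -4.8] r [ 0.03 -0.04 -0.04]
0.5
d [ 0.2 34.7 -5.9] r [ 0.03 -0.04 -0.04]
0.4
d [ 0.2 46.6 -5.9] r [ 0.03 -0.04 -0.04]
0.3
d [ 0.3 58.6 -4.7] r [ 0.03 -0.04 -0.04]
0.2
d [ 0.3 70.3 -2.2] r [ 0.03 -0.04 -0.04]
0.1
d [ 0.4 81.8  1.4] r [ 0.03 -0.04 -0.04]
0
d [ 0.4 92.8  6.1] r [ 0.03 -0.04 -0.04]
```

Next, from 0.79 to about 0.65.

{"name": "play_rows", "arguments": {"increments": [{"dx": 0, "dy": 2.1, "dz": -0.6, "rx": 0, "ry": 0, "rz": 0}, {"dx": 0, "dy": 4.2, "dz": -1.1, "rx": 0, "ry": 0, "rz": 0}, {"dx": 0, "dy": 6.3, "dz": -1.5, "rx": 0, "ry": 0, "rz": 0}, {"dx": 0, "dy": 8.4, "dz": -1.9, "rx": 0, "ry": 0, "rz": 0}, {"dx": 0, "dy": 10.5, "dz": -2.3, "rx": 0, "ry": 0, "rz": 0}, {"dx": 0, "dy": 12.6, "dz": -2.8, "rx": 0, "ry": 0, "rz": 0}, {"dx": 0, "dy": 14.7, "dz": -3.2, "rx": 0, "ry": 0, "rz": 0}, {"dx": 0, "dy": 16.8, "dz": -3.7, "rx": 0, "ry": 0, "rz": 0}], "fingers": 0}}

```text
t: 7.63
eef_pos: [450.8, 206.2, 339.0]
tcp_rot: [3.137, -0.005, 1.749]
ft_force: [5.7, 0.4, -3.4]
opening: 0.157
```

```bash
python3 e.py | grep -v ^t
```

```text
jig grasp [-23.1 106.2 168. ] lever ang from x,z 0.6436451708554136 rad 120.23303210042528
[ 5.6875057   0.36889814 -3.35636694]
0.7
d [ 0.1 -5.8  1.7] r [ 0.04 -0.04 -0.04]
0.6
d [ 0.2  6.  -0.6] r [ 0.04 -0.04 -0.04]
0.5
d [ 0.2 17.9 -1.8] r [ 0.04 -0.04 -0.04]
0.4
d [ 0.3 29.9 -1.7] r [ 0.04 -0.04 -0.04]
0.3
d [ 0.3 41.9 -0.5] r [ 0.04 -0.04 -0.04]
0.2
d [ 0.4 53.6  2. ] r [ 0.04 -0.04 -0.04]
0.1
d [ 0.4 65.1  5.6] r [ 0.04 -0.04 -0.04]
0
d [ 0.4 76.1 10.3] r [ 0.04 -0.04 -0.04]
```

{"name": "play_rows", "arguments": {"increments": [{"dx": 0, "dy": 2.2, "dz": -0.2, "rx": 0, "ry": 0, "rz": 0}, {"dx": 0, "dy": 4.4, "dz": -0.4, "rx": 0, "ry": 0, "rz": 0}, {"dx": 0, "dy": 6.6, "dz": -0.7, "rx": 0, "ry": 0, "rz": 0}, {"dx": 0, "dy": 8.8, "dz": -1.0, "rx": 0, "ry": 0, "rz": 0}, {"dx": 0, "dy": 11, "dz": -1.3, "rx": 0, "ry": 0, "rz": 0}, {"dx": 0, "dy": 13.3, "dz": -1.5, "rx": 0, "ry": 0, "rz": 0}, {"dx": 0, "dy": 15.6, "dz": -1.7, "rx": 0, "ry": 0, "rz": 0}, {"dx": 0, "dy": 17.9, "dz": -1.8, "rx": 0, "ry": 0, "rz": 0}], "fingers": 0}}

```text
t: 8.3
eef_pos: [468.5, 209.3, 341.0]
tcp_rot: [3.137, -0.005, 1.749]
ft_force: [4.0, -0.4, -2.5]
opening: 0.159
```

```bash
python3 e.py | grep -v ^t
```

```text
jig grasp [ -5.1 105.9 170. ] lever ang from x,z 0.49285527978028953 rad 120.0725670224912
[ 4.02220031 -0.3663845  -2.49093474]
0.7
d [  0.2 -23.8   3.6] r [ 0.04 -0.04 -0.04]
0.6
d [  0.3 -12.    1.3] r [ 0.04 -0.04 -0.04]
0.5
d [ 0.3 -0.1  0.1] r [ 0.04 -0.04 -0.04]
0.4
d [ 0.4 11.9  0.2] r [ 0.04 -0.04 -0.04]
0.3
d [ 0.4 23.9  1.4] r [ 0.04 -0.04 -0.04]
0.2
d [ 0.5 35.6  3.9] r [ 0.04 -0.04 -0.04]
0.1
d [ 0.5 47.   7.5] r [ 0.04 -0.04 -0.04]
0
d [ 0.5 58.1 12.2] r [ 0.04 -0.04 -0.04]
```

{"name": "play_rows", "arguments": {"increments": [{"dx": 0, "dy": 2.2, "dz": 0, "rx": 0, "ry": 0, "rz": 0}, {"dx": 0, "dy": 4.4, "dz": 0, "rx": 0, "ry": 0, "rz": 0}, {"dx": 0, "dy": 6.6, "dz": 0, "rx": 0, "ry": 0, "rz": 0}, {"dx": 0, "dy": 8.8, "dz": 0.1, "rx": 0, "ry": 0, "rz": 0}, {"dx": 0, "dy": 11, "dz": 0.1, "rx": 0, "ry": 0, "rz": 0}, {"dx": 0, "dy": 13.3, "dz": 0.3, "rx": 0, "ry": 0, "rz": 0}, {"dx": 0, "dy": 15.6, "dz": 0.5, "rx": 0, "ry": 0, "rz": 0}, {"dx": 0, "dy": 17.9, "dz": 0.8, "rx": 0, "ry": 0, "rz": 0}], "fingers": 0}}

```text
t: 8.97
eef_pos: [486.3, 212.5, 340.1]
tcp_rot: [3.137, -0.004, 1.749]
ft_force: [1.1, -2.2, -0.5]
opening: 0.166
```

```bash
python3 e.py | grep -v ^t
```

```text
jig grasp [ 12.8 105.8 169.1] lever ang from x,z 0.34264432461972627 rad 119.82002390350549
[ 1.06604575 -2.17640099 -0.49475951]
0.7
d [  0.2 -41.8   2.7] r [ 0.04 -0.04 -0.04]
0.6
d [  0.3 -30.1   0.4] r [ 0.04 -0.04 -0.04]
0.5
d [  0.3 -18.1  -0.8] r [ 0.04 -0.04 -0.04]
0.4
d [ 0.4 -6.1 -0.7] r [ 0.04 -0.04 -0.04]
0.3
d [0.4 5.8 0.5] r [ 0.04 -0.04 -0.04]
0.2
d [ 0.5 17.5  2.9] r [ 0.04 -0.04 -0.04]
0.1
d [ 0.5 29.   6.5] r [ 0.04 -0.04 -0.04]
0
d [ 0.5 40.  11.2] r [ 0.04 -0.04 -0.04]
```

{"name": "play_rows", "arguments": {"increments": [{"dx": 0, "dy": 2.2, "dz": 0.2, "rx": 0, "ry": 0, "rz": 0}, {"dx": 0, "dy": 4.4, "dz": 0.4, "rx": 0, "ry": 0, "rz": 0}, {"dx": 0, "dy": 6.6, "dz": 0.7, "rx": 0, "ry": 0, "rz": 0}, {"dx": 0, "dy": 8.8, "dz": 1.1, "rx": 0, "ry": 0, "rz": 0}, {"dx": 0, "dy": 11, "dz": 1.5, "rx": 0, "ry": 0, "rz": 0}, {"dx": 0, "dy": 13.2, "dz": 2, "rx": 0, "ry": 0, "rz": 0}, {"dx": 0, "dy": 15.4, "dz": 2.5, "rx": 0, "ry": 0, "rz": 0}, {"dx": 0, "dy": 17.6, "dz": 2.9, "rx": 0, "ry": 0, "rz": 0}], "fingers": 0}}

```text
t: 9.63
eef_pos: [503.7, 215.7, 337.1]
tcp_rot: [3.138, -0.004, 1.749]
ft_force: [0.1, -2.8, -2.2]
opening: 0.162
```

```bash
python3 e.py | grep -v ^t
```

```text
jig grasp [ 30.4 105.7 166.1] lever ang from x,z 0.19397453053832475 rad 120.0119471284513
[ 0.06302997 -2.774381   -2.24430441]
0.7
d [  0.2 -59.5  -0.4] r [ 0.03 -0.04 -0.04]
0.6
d [  0.3 -47.7  -2.7] r [ 0.03 -0.04 -0.04]
0.5
d [  0.4 -35.8  -3.9] r [ 0.03 -0.04 -0.04]
0.4
d [  0.4 -23.8  -3.8] r [ 0.03 -0.04 -0.04]
0.3
d [  0.5 -11.9  -2.6] r [ 0.03 -0.04 -0.04]
0.2
d [ 0.5 -0.1 -0.2] r [ 0.03 -0.04 -0.04]
0.1
d [ 0.5 11.3  3.4] r [ 0.03 -0.04 -0.04]
0
d [ 0.6 22.4  8.1] r [ 0.03 -0.04 -0.04]
```

{"name": "play_rows", "arguments": {"increments": [{"dx": 0, "dy": 2, "dz": 0.6, "rx": 0, "ry": 0, "rz": 0}, {"dx": 0, "dy": 4, "dz": 1.1, "rx": 0, "ry": 0, "rz": 0}, {"dx": 0, "dy": 6, "dz": 1.7, "rx": 0, "ry": 0, "rz": 0}, {"dx": 0, "dy": 8, "dz": 2.3, "rx": 0, "ry": 0, "rz": 0}, {"dx": 0, "dy": 10, "dz": 3, "rx": 0, "ry": 0, "rz": 0}, {"dx": 0, "dy": 12, "dz": 3.7, "rx": 0, "ry": 0, "rz": 0}, {"dx": 0, "dy": 14, "dz": 4.4, "rx": 0, "ry": 0, "rz": 0}, {"dx": 0, "dy": 16, "dz": 5.2, "rx": 0, "ry": 0, "rz": 0}], "fingers": 0}}

```text
t: 10.3
eef_pos: [519.6, 218.6, 331.9]
tcp_rot: [3.138, -0.004, 1.749]
ft_force: [0.7, -1.5, 0.7]
opening: 0.162
```

```bash
python3 e.py | grep -v ^t
```

```text
jig grasp [ 46.6 105.7 160.9] lever ang from x,z 0.052555275940916246 rad 120.32001263363331
[ 0.65904136 -1.51917401  0.68253469]
0.7
d [  0.2 -75.7  -5.6] r [ 0.03 -0.04 -0.04]
0.6
d [  0.3 -63.9  -7.9] r [ 0.03 -0.04 -0.04]
0.5
d [  0.3 -52.   -9.1] r [ 0.03 -0.04 -0.04]
0.4
d [  0.4 -40.   -9. ] r [ 0.03 -0.04 -0.04]
0.3
d [  0.4 -28.   -7.8] r [ 0.03 -0.04 -0.04]
0.2
d [  0.5 -16.3  -5.4] r [ 0.03 -0.04 -0.04]
0.1
d [ 0.5 -4.8 -1.8] r [ 0.03 -0.04 -0.04]
0
d [0.5 6.2 2.9] r [ 0.03 -0.04 -0.04]
```

{"name": "play_rows", "arguments": {"increments": [{"dx": 0, "dy": 1.5, "dz": 0.6, "rx": 0, "ry": 0, "rz": 0}, {"dx": 0, "dy": 3, "dz": 1.3, "rx": 0, "ry": 0, "rz": 0}, {"dx": 0, "dy": 4.5, "dz": 2, "rx": 0, "ry": 0, "rz": 0}, {"dx": 0, "dy": 6, "dz": 2.7, "rx": 0, "ry": 0, "rz": 0}, {"dx": 0, "dy": 7, "dz": 3.3, "rx": 0, "ry": 0, "rz": 0}, {"dx": 0, "dy": 8, "dz": 3.7, "rx": 0, "ry": 0, "rz": 0}, {"dx": 0, "dy": 9, "dz": 4.1, "rx": 0, "ry": 0, "rz": 0}, {"dx": 0, "dy": 9, "dz": 4.1, "rx": 0, "ry": 0, "rz": 0}], "fingers": 0}}

```text
t: 10.97
eef_pos: [527.7, 220.1, 328.1]
tcp_rot: [3.141, -0.004, 1.75]
ft_force: [-9.5, -5.1, 10.3]
opening: 0.161
```

```bash
python3 e.py | grep -v ^t|tail -3;python3 -c "
from h import *
lev();print(env.state()['ft_force'])"
```

```text
d [  0.5 -13.1  -5.6] r [ 0.   -0.04 -0.04]
0
d [ 0.5 -2.  -0.9] r [ 0.   -0.04 -0.04]
jig grasp [ 54.3 105.7 157.1] lever ang from x,z -0.018799069116158085 rad 120.09257764490104
[-9.49998324 -5.05522264 10.33550457]
```

The lever is at its home stop: the force has reversed to about -10 N. Releasing.

{"name": "play_rows", "arguments": {"increments": [{"dx": 0, "dy": -1, "dz": -0.5, "rx": 0, "ry": 0, "rz": 0}, {"dx": 0, "dy": -1, "dz": -0.5, "rx": 0, "ry": 0, "rz": 0}, {"dx": 0, "dy": -1, "dz": -0.5, "rx": 0, "ry": 0, "rz": 0}, {"dx": 0, "dy": -1, "dz": -0.5, "rx": 0, "ry": 0, "rz": 0}, {"dx": 0, "dy": -1, "dz": -0.5, "rx": 0, "ry": 0, "rz": 0}, {"dx": 0, "dy": -1, "dz": -0.5, "rx": 0, "ry": 0, "rz": 0}, {"dx": 0, "dy": -1, "dz": -0.5, "rx": 0, "ry": 0, "rz": 0}, {"dx": 0, "dy": -1, "dz": -0.5, "rx": 0, "ry": 0, "rz": 0}], "fingers": 0.7}}

```text
t: 11.63
eef_pos: [526.8, 219.9, 328.6]
tcp_rot: [3.141, -0.004, 1.75]
ft_force: [-1.2, -0.4, 0.2]
opening: 0.662
```

{"name": "play_rows", "arguments": {"increments": [{"dx": 0, "dy": 0, "dz": -10, "rx": 0, "ry": 0, "rz": 0}, {"dx": 0, "dy": 0, "dz": -30, "rx": 0, "ry": 0, "rz": 0}, {"dx": 0, "dy": 0, "dz": -55, "rx": 0, "ry": 0, "rz": 0}, {"dx": 0, "dy": 0, "dz": -75, "rx": 0, "ry": 0, "rz": 0}, {"dx": 0, "dy": 0, "dz": -80, "rx": 0, "ry": 0, "rz": 0}, {"dx": 0, "dy": 0, "dz": -80, "rx": 0, "ry": 0, "rz": 0}], "fingers": 0.7}}

```text
t: 12.13
eef_pos: [526.7, 219.6, 410.3]
tcp_rot: [3.138, -0.004, 1.75]
ft_force: [-0.0, 0.1, -0.7]
opening: 0.701
```

```bash
python3 - <<'E'
from h import *
go(J([0,-60,200])); shot('wrist','w6')
E
```

```text
t 12.1333 tcp [526.7 219.6 410.3] grasp now [527.1 220.4 239.3] F [-0.   0.1 -0.7] op 0.701
d [-165.   -52.6   38.4] r [ 0.03 -0.04 -0.04]
```

View pics/w6.png

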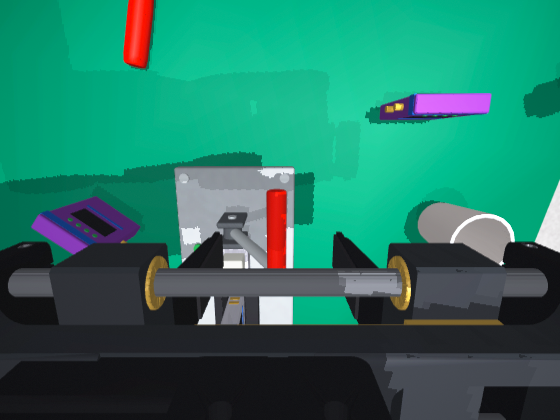

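```bash
python3 - <<'E'
from h import *
d=load('w6'); img=d['image']; hsv=cv2.cvtColor(img,cv2.COLOR_RGB2HSV)
m=((hsv[...,0]<8)|(hsv[...,0]>172))&(hsv[...,1]>150)&(hsv[...,2]>70); m[:150]=0;m[265:]=0;m[:,:255]=0
x,y,w,h=cv2.boundingRect(m.astype(np.uint8));print(x,y,w,h)
A=onz(d,x+w/2-.5,y,158); print('bar free end',A,'pred',J([52.2,130,158]))
go(J([0,-140,250]))
E
```

```text
267 189 19 76
bar free end [520.99789809 246.58143101 158.        ] pred [521.17093539 244.32865446 158.        ]
t 12.1833 tcp [526.6 219.5 408.9] grasp now [526.7 220.3 237.9] F [-0.5  0.3 -0.2] op 0.703
d [-244.8  -52.   -13.2] r [ 0.01 -0.04 -0.04]
```

The lever is home: the bar's free end is within 2 mm of where it should be. Next, a look at the module from the -y side.

{"name": "play_rows", "arguments": {"increments": [{"dx": -32, "dy": -7, "dz": -5, "rx": 0, "ry": 0, "rz": 0}, {"dx": -64, "dy": -14, "dz": -13, "rx": 0, "ry": 0, "rz": 0}, {"dx": -98, "dy": -21, "dz": -13, "rx": 0, "ry": 0, "rz": 0}, {"dx": -132, "dy": -28, "dz": -13, "rx": 0, "ry": 0, "rz": 0}, {"dx": -166, "dy": -35, "dz": -13, "rx": 0, "ry": 0, "rz": 0}, {"dx": -200, "dy": -43, "dz": -13, "rx": 0, "ry": 0, "rz": 0}, {"dx": -230, "dy": -50, "dz": -13, "rx": 0, "ry": 0, "rz": 0}, {"dx": -245, "dy": -52, "dz": -13, "rx": 0, "ry": 0, "rz": 0}], "fingers": 0.7}}

```text
t: 12.85
eef_pos: [518.5, -33.7, 419.4]
tcp_rot: [-3.141, -0.005, 1.748]
ft_force: [0.7, 0.5, 0.4]
opening: 0.704
```

```bash
python3 - <<'E'
from h import *
go(J([0,-60,200])); d=shot('wrist','w7'); print(proj(d,[J([x,y,120]) for x,y in [(9,-95),(9,-25),(-9,-25),(-9,-95)]]).round(1))
E
```

```text
t 12.85 tcp [518.5 -33.7 419.4] grasp now [518.2 -32.9 248.4] F [0.7 0.5 0.4] op 0.704
d [82.7  0.6 48.8] r [-0.01 -0.04 -0.06]
[[289.  158.7]
 [289.2  77.1]
 [268.5  77.2]
 [269.5 158.8]]
```

View pics/w7.png

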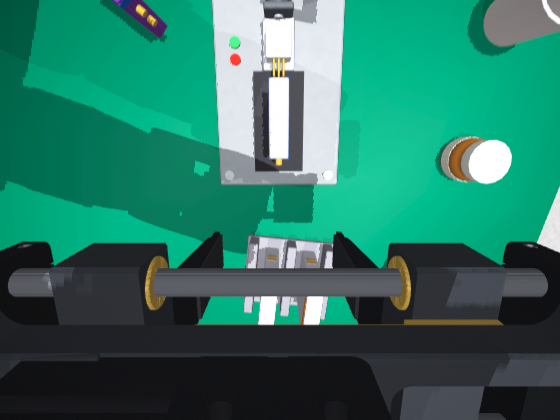

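The module's white top shows at about (269–289, 77–158), which matches the prediction. Measuring it exactly.

```bash
python3 - <<'E'
from h import *
d=load('w7'); img=d['image']; 
m=(img.min(2)>195).astype(np.uint8); m[:74]=0;m[165:]=0;m[:,:262]=0;m[:,296:]=0
n,l,s,c=cv2.connectedComponentsWithStats(m);i=1+np.argmax(s[1:,4]);print(s[i],c[i])
cn=max(cv2.findContours((l==i).astype(np.uint8),0,2)[0],key=cv2.contourArea);r=cv2.minAreaRect(cn);print(r)
p=onz(d,*r[0],120);print(p,'pred',J([0,-60,120]))
b=cv2.boxPoints(r);b=b[np.argsort(b[:,1])];a=onz(d,*b[:2].mean(0),120)-onz(d,*b[2:].mean(0),120);print(np.linalg.norm(a),np.arctan2(-a[0],a[1]))
go([*p[:2],86])
E
```

```text
[ 269   77   20   82 1554] [278.42213642 116.54568855]
((278.4999694824219, 117.49998474121094), (80.99998474121094, 18.999996185302734), 90.0)
[503.68169328  49.36164049 120.        ] pred [504.41881767  48.00186935 120.        ]
69.44865898431883 0.17716672431883718
t 12.9 tcp [518.9 -34.6 419.4] grasp now [518.6 -33.9 248.4] F [ 0.2 -1.5  0.8] op 0.698
d [ 8.470e+01 -1.000e-01  1.627e+02] r [-0.01 -0.04 -0.07]
```

{"name": "play_rows", "arguments": {"increments": [{"dx": 28, "dy": 0, "dz": 10, "rx": 0, "ry": 0, "rz": 0}, {"dx": 57, "dy": 0, "dz": 25, "rx": 0, "ry": 0, "rz": 0}, {"dx": 80, "dy": 0, "dz": 40, "rx": 0, "ry": 0, "rz": 0}, {"dx": 85, "dy": 0, "dz": 65, "rx": 0, "ry": 0, "rz": 0}, {"dx": 85, "dy": 0, "dz": 85, "rx": 0, "ry": 0, "rz": 0}, {"dx": 85, "dy": 0, "dz": 90, "rx": 0, "ry": 0, "rz": 0}, {"dx": 85, "dy": 0, "dz": 90, "rx": 0, "ry": 0, "rz": 0}], "fingers": 0.7}}

```text
t: 13.48
eef_pos: [503.7, 49.8, 328.0]
tcp_rot: [-3.137, -0.005, 1.747]
ft_force: [-0.1, 0.4, 0.2]
opening: 0.702
```

```bash
python3 - <<'E'
from h import *
go([503.8,49,86])
E
```

```text
t 13.4833 tcp [503.7  49.8 328. ] grasp now [502.7  50.5 157. ] F [-0.1  0.4  0.2] op 0.702
d [-1.2  0.3 71. ] r [-0.05 -0.05 -0.06]
```

{"name": "play_rows", "arguments": {"increments": [{"dx": -1, "dy": 0, "dz": 15, "rx": 0, "ry": 0, "rz": 0}, {"dx": -1, "dy": 0, "dz": 30, "rx": 0, "ry": 0, "rz": 0}, {"dx": -1, "dy": 0, "dz": 45, "rx": 0, "ry": 0, "rz": 0}, {"dx": -1, "dy": 0, "dz": 58, "rx": 0, "ry": 0, "rz": 0}, {"dx": -1, "dy": 0, "dz": 68, "rx": 0, "ry": 0, "rz": 0}, {"dx": -1, "dy": 0, "dz": 71, "rx": 0, "ry": 0, "rz": 0}, {"dx": -1, "dy": 0, "dz": 71, "rx": 0, "ry": 0, "rz": 0}, {"dx": -1, "dy": 0, "dz": 71, "rx": 0, "ry": 0, "rz": 0}], "fingers": 0.7}}

```text
t: 14.15
eef_pos: [503.7, 49.0, 257.6]
tcp_rot: [-3.137, -0.005, 1.747]
ft_force: [-0.6, -0.0, -0.4]
opening: 0.7
```

```bash
python3 - <<'E'
from h import *
go([503.8,49,86]); shot('wrist','w8')
E
```

```text
t 14.15 tcp [503.7  49.  257.6] grasp now [502.8  49.7  86.6] F [-0.6 -0.  -0.4] op 0.7
d [-0.   0.1  0.6] r [-0.04 -0.05 -0.06]
```

View pics/w8.png

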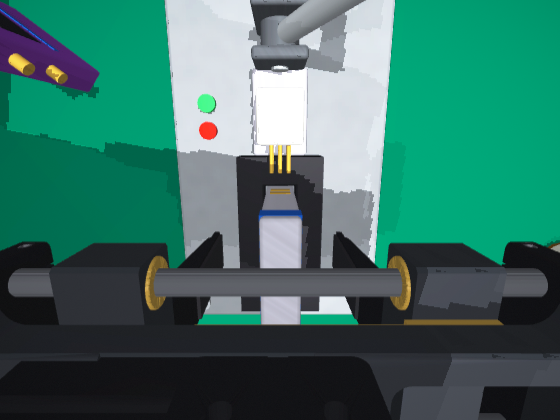

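The module is centred between the fingers (column 280) and the probe is clear of it. Closing.

{"name": "play_rows", "arguments": {"increments": [{"dx": 0, "dy": 0, "dz": 0.6, "rx": -0.04, "ry": -0.05, "rz": 0}, {"dx": 0, "dy": 0, "dz": 0.6, "rx": -0.04, "ry": -0.05, "rz": 0}, {"dx": 0, "dy": 0, "dz": 0.6, "rx": -0.04, "ry": -0.05, "rz": 0}, {"dx": 0, "dy": 0, "dz": 0.6, "rx": -0.04, "ry": -0.05, "rz": 0}, {"dx": 0, "dy": 0, "dz": 0.6, "rx": -0.04, "ry": -0.05, "rz": 0}, {"dx": 0, "dy": 0, "dz": 0.6, "rx": -0.04, "ry": -0.05, "rz": 0}, {"dx": 0, "dy": 0, "dz": 0.6, "rx": -0.04, "ry": -0.05, "rz": 0}, {"dx": 0, "dy": 0, "dz": 0.6, "rx": -0.04, "ry": -0.05, "rz": 0}], "fingers": 0}}

```text
t: 14.87
eef_pos: [503.7, 49.0, 257.2]
tcp_rot: [3.141, 0.0, 1.747]
ft_force: [1.7, 0.2, 0.2]
opening: 0.195
```

{"name": "play_rows", "arguments": {"increments": [{"dx": 0, "dy": 0, "dz": 0, "rx": 0, "ry": 0, "rz": 0}, {"dx": 0, "dy": 0, "dz": 0, "rx": 0, "ry": 0, "rz": 0}, {"dx": 0, "dy": 0, "dz": 0, "rx": 0, "ry": 0, "rz": 0}], "fingers": 0}}

```text
t: 15.12
eef_pos: [503.7, 49.1, 257.1]
tcp_rot: [3.141, 0.0, 1.747]
ft_force: [-0.4, 0.7, 0.3]
opening: 0.191
```

```bash
python3 - <<'E'
from h import *
go([503.8,49,86]); lev()
E
```

```text
t 15.1167 tcp [503.7  49.1 257.1] grasp now [503.7  49.   86.1] F [-0.4  0.7  0.3] op 0.191
d [-0.1  0.1  0.1] r [ 0.    0.   -0.06]
jig grasp [ -0.5 -58.9  86.1] lever ang from x,z 0.46333229143515875 rad 36.120313185509005
```

The grip is on at 18 mm with little force. Lifting straight up.

{"name": "play_rows", "arguments": {"increments": [{"dx": 0, "dy": 0, "dz": -4, "rx": 0, "ry": 0, "rz": 0}, {"dx": 0, "dy": 0, "dz": -8, "rx": 0, "ry": 0, "rz": 0}, {"dx": 0, "dy": 0, "dz": -13, "rx": 0, "ry": 0, "rz": 0}, {"dx": 0, "dy": 0, "dz": -18, "rx": 0, "ry": 0, "rz": 0}, {"dx": 0, "dy": 0, "dz": -23, "rx": 0, "ry": 0, "rz": 0}, {"dx": 0, "dy": 0, "dz": -28, "rx": 0, "ry": 0, "rz": 0}, {"dx": 0, "dy": 0, "dz": -34, "rx": 0, "ry": 0, "rz": 0}, {"dx": 0, "dy": 0, "dz": -40, "rx": 0, "ry": 0, "rz": 0}], "fingers": 0}}

```text
t: 15.78
eef_pos: [503.6, 49.1, 297.8]
tcp_rot: [3.141, 0.0, 1.747]
ft_force: [-0.1, 0.1, -3.2]
opening: 0.187
```

{"name": "play_rows", "arguments": {"increments": [{"dx": 0, "dy": 0, "dz": -10, "rx": 0, "ry": 0, "rz": 0}, {"dx": 0, "dy": 0, "dz": -30, "rx": 0, "ry": 0, "rz": 0}, {"dx": 0, "dy": 0, "dz": -55, "rx": 0, "ry": 0, "rz": 0}, {"dx": 0, "dy": 0, "dz": -80, "rx": 0, "ry": 0, "rz": 0}, {"dx": 0, "dy": 0, "dz": -105, "rx": 0, "ry": 0, "rz": 0}, {"dx": 0, "dy": 0, "dz": -130, "rx": 0, "ry": 0, "rz": 0}, {"dx": 0, "dy": 0, "dz": -145, "rx": 0, "ry": 0, "rz": 0}, {"dx": 0, "dy": 0, "dz": -150, "rx": 0, "ry": 0, "rz": 0}], "fingers": 0}}

```text
t: 16.45
eef_pos: [503.3, 49.1, 450.6]
tcp_rot: [3.137, 0.001, 1.747]
ft_force: [-0.2, 0.2, -3.3]
opening: 0.188
```

```bash
python3 - <<'E'
from h import *
shot('scene','s9'); shot('wrist','w9'); s=env.state(); print(s['joints'])
cv2.imwrite('pics/s9c.png',cv2.resize(cv2.imread('pics/s9.png')[60:300,180:460],None,fx=2.5,fy=2.5))
g=[503.7,49.,290]
for t in (15,30,45): print(t);go(g,np.radians(t))
E
```

```text
[-3.33752993e-02  2.74028334e-01  1.78664789e+00 -2.15763987e-04
  1.07894353e+00 -2.09733171e-01]
15
t 16.55 tcp [503.3  49.1 448.4] grasp now [503.6  49.1 277.4] F [ 0.4 -0.2 -3. ] op 0.191
d [ -0.5 -43.8  -6.8] r [-2.48  0.01 -0.06]
30
t 16.55 tcp [503.3  49.1 448.4] grasp now [503.6  49.1 277.4] F [ 0.4 -0.2 -3. ] op 0.191
d [ -0.7 -85.1  10.2] r [-4.98  0.02 -0.06]
45
t 16.55 tcp [503.3  49.1 448.4] grasp now [503.6  49.1 277.4] F [ 0.4 -0.2 -3. ] op 0.191
d [  -1.  -120.6   37.3] r [-7.48  0.03 -0.06]
```

View pics/s9c.png

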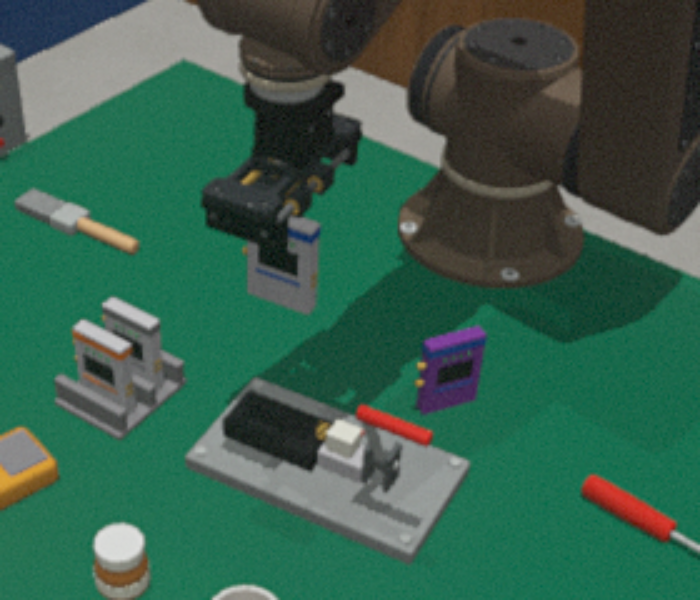

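The module is out of the nest, and the lever and everything else are undisturbed. Next, tilt it while moving out a little.

```bash
python3 - <<'E'
from h import *
for i in range(1,4):
    f=i/4; print(f); go(np.array([503.7,49.,278])*(1-f)+f*np.array([610,68,320]),np.radians(45*f))
go([610,68,320],np.radians(45))
E
```

```text
0.25
t 16.55 tcp [503.3  49.1 448.4] grasp now [503.6  49.1 277.4] F [ 0.4 -0.2 -3. ] op 0.191
d [-0.4 -5.9 -7.8] r [-1.86  0.01 -0.06]
0.5
t 16.55 tcp [503.3  49.1 448.4] grasp now [503.6  49.1 277.4] F [ 0.4 -0.2 -3. ] op 0.191
d [ -0.6 -11.   -8.6] r [-3.73  0.02 -0.06]
0.75
t 16.55 tcp [503.3  49.1 448.4] grasp now [503.6  49.1 277.4] F [ 0.4 -0.2 -3. ] op 0.191
d [ -0.8 -13.6  -3.3] r [-5.61  0.02 -0.06]
t 16.55 tcp [503.3  49.1 448.4] grasp now [503.6  49.1 277.4] F [ 0.4 -0.2 -3. ] op 0.191
d [ -0.9 -12.5   7.5] r [-7.48  0.03 -0.06]
```

{"name": "play_rows", "arguments": {"increments": [{"dx": 0, "dy": -1, "dz": -2, "rx": -0.3, "ry": 0, "rz": 0}, {"dx": 0, "dy": -3, "dz": -4, "rx": -0.8, "ry": 0, "rz": 0}, {"dx": 0, "dy": -4, "dz": -6, "rx": -1.3, "ry": 0, "rz": 0}, {"dx": 0, "dy": -6, "dz": -8, "rx": -1.86, "ry": 0, "rz": 0}, {"dx": 0, "dy": -7, "dz": -8, "rx": -2.4, "ry": 0, "rz": 0}, {"dx": 0, "dy": -9, "dz": -8, "rx": -2.9, "ry": 0, "rz": 0}, {"dx": 0, "dy": -10, "dz": -8, "rx": -3.4, "ry": 0, "rz": 0}, {"dx": 0, "dy": -11, "dz": -8, "rx": -3.8, "ry": 0, "rz": 0}], "fingers": 0}}

```text
t: 17.22
eef_pos: [492.1, 47.1, 454.8]
tcp_rot: [2.742, 0.0, 1.747]
ft_force: [0.2, 0.3, -3.4]
opening: 0.185
```

```bash
python3 - <<'E'
from h import *
go([610,68,320],np.radians(45));print(env.state()['joints'])
E
```

```text
t 17.2167 tcp [492.1  47.1 454.8] grasp now [557.6  58.8 297.3] F [ 0.2  0.3 -3.4] op 0.185
d [-0.9 -6.5 12.4] r [-3.69  0.04 -0.05]
[-0.05292893  0.20929951  1.87823957  0.14263701  0.66895499 -0.32392634]
```

{"name": "play_rows", "arguments": {"increments": [{"dx": 0, "dy": -1, "dz": 1, "rx": -0.4, "ry": 0, "rz": 0}, {"dx": 0, "dy": -2, "dz": 3, "rx": -0.9, "ry": 0, "rz": 0}, {"dx": 0, "dy": -3, "dz": 5, "rx": -1.4, "ry": 0, "rz": 0}, {"dx": 0, "dy": -4, "dz": 7, "rx": -1.9, "ry": 0, "rz": 0}, {"dx": 0, "dy": -5, "dz": 8, "rx": -2.4, "ry": 0, "rz": 0}, {"dx": 0, "dy": -5, "dz": 10, "rx": -2.9, "ry": 0, "rz": 0}, {"dx": 0, "dy": -6, "dz": 11, "rx": -3.4, "ry": 0, "rz": 0}, {"dx": 0, "dy": -6.5, "dz": 12, "rx": -3.7, "ry": 0, "rz": 0}], "fingers": 0}}

```text
t: 17.88
eef_pos: [490.5, 46.8, 439.4]
tcp_rot: [2.356, 0.0, 1.746]
ft_force: [0.5, 0.1, -4.0]
opening: 0.191
```

```bash
python3 - <<'E'
from h import *
go([610,68,320],np.radians(45));print(env.state()['joints'])
E
```

```text
t 17.8833 tcp [490.5  46.8 439.4] grasp now [609.5  67.8 318.5] F [ 0.5  0.1 -4. ] op 0.191
d [-0.9  1.4 -0.7] r [ 0.    0.06 -0.05]
[-0.06756464  0.20679713  1.98364904  0.76461325  0.2476747  -0.92256804]
```

Settling in place, then verifying.

{"name": "play_rows", "arguments": {"increments": [{"dx": 0, "dy": 0, "dz": 0, "rx": 0, "ry": 0, "rz": 0}, {"dx": 0, "dy": 0, "dz": 0, "rx": 0, "ry": 0, "rz": 0}, {"dx": 0, "dy": 0, "dz": 0, "rx": 0, "ry": 0, "rz": 0}, {"dx": 0, "dy": 0, "dz": 0, "rx": 0, "ry": 0, "rz": 0}, {"dx": 0, "dy": 0, "dz": 0, "rx": 0, "ry": 0, "rz": 0}, {"dx": 0, "dy": 0, "dz": 0, "rx": 0, "ry": 0, "rz": 0}, {"dx": 0, "dy": 0, "dz": 0, "rx": 0, "ry": 0, "rz": 0}, {"dx": 0, "dy": 0, "dz": 0, "rx": 0, "ry": 0, "rz": 0}], "fingers": 0}}

```text
t: 18.55
eef_pos: [490.5, 46.8, 439.5]
tcp_rot: [2.356, 0.0, 1.746]
ft_force: [-0.7, -0.2, -3.4]
opening: 0.188
```

```bash
python3 - <<'E'
from h import *
s=env.state();print(s['t'],s['qvel'].round(4),s['tcp_rot'])
d=shot('scene','s10');cv2.imwrite('pics/s10c.png',cv2.resize(cv2.imread('pics/s10.png')[60:300,180:460],None,fx=2.5,fy=2.5))
shot('top','t10'); 
# predicted module outline (middle lies 16mm beyond the grasp point along tool z)
R0=R.from_euler('xyz',s['tcp_rot']); mid=s['eef_pos']+R0.apply([0,0,171+16.1]);print('middle',mid)
print('front face lower/upper corners px',proj(d,[mid+R0.apply([sx*35,9,sz*50]) for sx,sz in [(-1,-1),(1,-1),(1,1),(-1,1)]]).round(1))
E
```

```text
18.55 [ 0.0003 -0.0002 -0.0006  0.0027 -0.0017 -0.004 ] [2.35608598e+00 3.08465066e-04 1.74588147e+00]
middle [620.75242311  69.77526016 307.20305999]
front face lower/upper corners px [[259.1 147.9]
 [286.4 157.4]
 [269.7 200.5]
 [242.9 190. ]]
```

View pics/s10c.png

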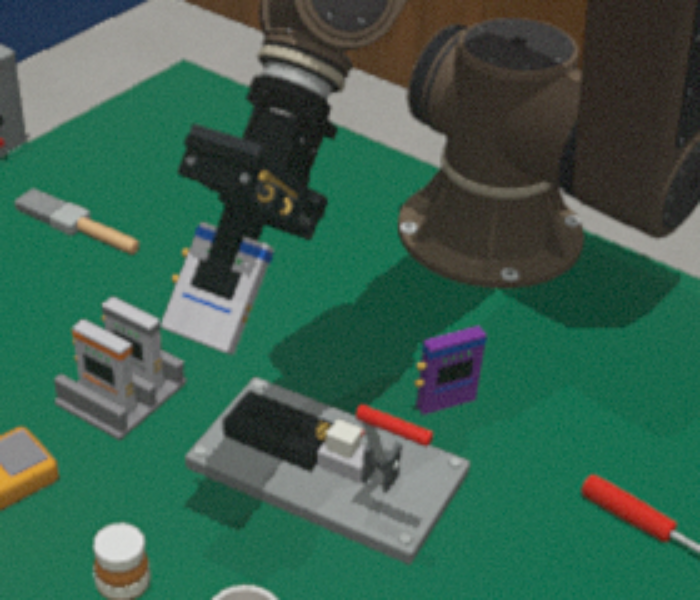

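View pics/t10.png

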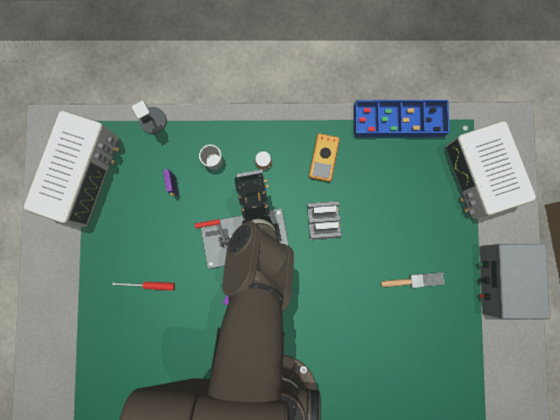

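The module's front-face corners in the crop, at about (200,225), (272,248), (228,352) and (163,330), match the prediction from a rigid hold. The front faces up and outward, the lever is home, and the bystanders have not moved.

```bash
python3 -c "
from h import *
print(env.job_done())"
```

```text
the job is handed in; nothing more can be done
None
```

The contact test is done and the job is handed in at about 18.7 s. I pulled the red lever to its stop and eased it back over about 4.8 s, held in the gripper throughout. I then drew the module straight up and tilted it 45° with its front facing up and outward.

**Lever at the stop:** the measured angle held at about 0.855 rad while the force rose from 11 N to 27 N.

**Lever at home:** the force reversed against the home stop. The bar's free end was about 2 mm from the predicted position.

**Module:**
- Its middle is about 307 mm above the bench, worked out from the arm pose.
- The tilt is 45.0° by the tool's orientation.
- The grip opening is steady at 0.188, about 18 mm, and the arm is still.
- The front-face corners in the scene picture fell within a few pixels of the prediction, so I saw no sign of slipping.

**Other things on the bench:** they look unmoved in the final pictures. The purple look-alike next to the jig is hidden by the arm in the last top view, but the scene view shows it where it was.

**Disagreement:** the views gave the jig's yaw as 0.177 to 0.192 rad. This had no visible effect.

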